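# Lay the whetstone down and close the stone holder on it

## Task

The whetstone was left to dry standing on its long edge on the stone holder: push it over so that it lies flat on its wooden base, abrasive side up, and then push the holder's sliding jaw up against it until the stone sits square and snug between jaw and stop. Do all of it by pushing, never lifting the stone, and leave the knives and the other things lying around where they are.

Things in the scene. Friction and masses are not known exactly. Their poses are not given: they have to be found in the camera images.
- holder: Stone holder, fixed: wooden board 330 x 160 mm, top 24 mm above the bench. Origin on the bench, x along the board towards the fixed stop at its far end, y to the left, z up; board spans x -175..155, y -80..80 mm. Its aluminium stop is a bar 120 mm across, 16 mm high above the board, 18 mm thick, stone-side face at x = +125 mm. Place and yaw vary.
- jaw (a joint): Travel (m) of the aluminium sliding jaw along holder x to the stop: 0 back, 0.110 end; starts at 0 to 0.018. Held by friction (3 N), stays where left; the stone adds some 5 N. A bar 120 mm across, 16 mm high, 18 mm thick, on the board's middle line, stone-side face at holder x = -135 mm + travel: at travel 0.080 the 180 mm base, square between jaw and stop, has no play.
- jaw_tab (a point): Top middle of the rear (robot-side) face of the jaw's push tab: an upright plate 44 mm across, 8 mm thick, rising 31 mm above the board, at the back of the jaw's middle. The point is 26 mm behind the jaw's stone-side face.
- stone: Loose whetstone, 0.5-0.8 kg: grey abrasive block 165 x 62 x 22 mm on a dark wooden base 180 x 62 x 14 mm. Starts standing on a long edge (62 mm tall, 36 thick) on the board. Origin: middle of its footprint as it stands; x along it, z up as it stands, y from abrasive face (-18 mm) to base underside (+18 mm), roughly holder +y; y points down once it lies on its base. Falls when leaned 35 degrees.
- stone_base (a point): Centre of the wooden base's underside (stone x 0, y +18, z 31 mm).
- stone_face (a point): Centre of the abrasive face (stone x 0, y -18, z 31 mm). A push near the upper edge of this face, 2 to 4 N, tips the stone onto its base.
- paring_knife: Bystander: small knife lying flat on the bench at the right of the holder, handle towards the robot, 197 mm long, 17 mm high. Origin under the bolster, x towards its tip (90 mm ahead), handle end 107 mm behind.
- dressing_stone: Bystander: small block 75 x 28 x 25 mm on the bench at the left of the holder. Origin under its centre, x along its length.
- angle_guide: Bystander: small brass angle 55 x 20 x 21 mm on the bench at the left of the holder. Origin under its centre, x along its length.
- chef_knife: Bystander: kitchen knife lying flat on the bench farther right, 347 mm long, 46 mm wide, 17 mm high. Origin under the bolster, x towards its tip (210 mm ahead), handle end 137 mm behind.
- oil_bottle: Bystander: upright bottle, 44 mm diameter, 115 mm high, on the bench at the far left. Origin under its centre.
- water_bowl: Bystander: empty steel bowl, rim 130 mm across, 55 mm high, on the bench at the far left. Origin under its centre.
There are look-alikes about, which are no part of the job. Several things have the shape of the stone; the one meant has the colours described above.

How it is judged (in metres and radians):
On the way, in this order (a step that is already met when the one before it is completed fails the run):
1. the stone lies flat on its wooden base on the holder (angle between stone's own y axis and vertical above 3.05 rad and z of stone_base in the frame of holder between 0.02 and 0.028 m), for 0.2 s.
2. the jaw is closed on the lying stone (all of step 1 and value of joint jaw above 0.077 m and x of stone_base in the frame of holder between 0.029 and 0.041 m and y of stone_base in the frame of holder between -0.055 and 0.055 m and angle between the x axis of stone and the x axis of holder, either way round below 0.06 rad), for 0.2 s.
At the end, for the whole second after the job is handed in: The stone lies at rest on its base on the holder (5 degrees), abrasive side up, square to the holder within 0.06 rad, its underside centre within 6 mm of holder x = +35 mm and 55 mm of the middle line; jaw travel above 0.077 m (under 3 mm of play) (all of step 2 and linear speed of stone below 0.01 m/s and velocity of joint jaw below 0.01 m/s); the robot touches nothing.
It fails at once if the stone is lifted off the holder (z of stone_base in the frame of holder above 0.07 m or z of stone_face in the frame of holder above 0.087 m).
It fails at once if the stone falls on its abrasive face or off the holder (angle between stone's own y axis and vertical below 0.7 rad or z of stone_face in the frame of holder below 0.03 m).
It fails at once if a bystander is moved more than 30 mm or tipped over (distance of any of chef_knife, paring_knife, dressing_stone, angle_guide, oil_bottle, water_bowl from where it was at the start of the episode above 0.03 m or angle between any of chef_knife, paring_knife, dressing_stone, angle_guide, oil_bottle, water_bowl's own z axis and vertical above 0.5 rad).
It also fails if it takes over 48 s, if anything falls off the work surface, if the arm or the gripper's body presses on something with over 40 N, if the wrist force passes 120 N, or if a joint passes its speed limit or range.

## Robot

A 6-joint arm with a two-finger parallel gripper is mounted at the origin on the work surface. World frame = base frame: x ahead of the robot, y to its left, z up, the work surface at z = 0. Lengths are in mm, angles in rad, forces in N, time in s.
With the tool pointing down it reaches from about 350 to 1000 mm from the base axis. Payload 7.1 kg.
Tool frame: the origin (TCP) lies midway between the tips of the shut fingers; the grasp point (between the pads) lies 19 mm behind it; z points along the fingers, y is the direction in which the jaws open and shut (so a half turn about z gives the same grasp; the last joint's range is limited). The gripper opens to 85 mm and grips with 20 to 120 N. Pads are 22 mm wide; open, the fingers measure 114 mm over their backs; the gripper's body (76 mm by 85 mm) begins 54 mm behind the grasp point. The pads swing forward as they close: fully open they stand 13 mm farther back than shut.
Start: joints at [-1.308, 0.423, 1.63, -0, 1.089, -0.019], TCP at [173.821, -600.326, 231.319] pointing down, gripper open.
Joint ranges: [-3, 3], [-0.9, 2.11], [0.09, 2.58], [-1.31, 4.45], [0.11, 2.69], [-2.54, 2.54]. Speed limits (rad/s): [2.39, 2.39, 3.01, 3.14, 3.14, 3.14].

## Interface

Orientations are given as a unit quaternion [w, x, y, z].
In Python, from plant import manip gives the robot as it stands. The module is installed in compiled form; this text tells all that it offers.
- The arm moves only by the tool step_arm, never from a script. Its argument "plan" is a list of rows, each an object of numbers: "gripper": the finger opening in mm, from 0 to 85.4; "tx", "ty", "tz": the shift along the world's x, y, z in mm; "rx", "ry", "rz": the turn, a rotation vector about the world's x, y, z in degrees. A call has 1 to 8 rows; each row shifts and turns the commanded pose from where the row before left it; what a row does not reach is not made up. A row lasts 1/12 s, in which the tool goes at most 41.7 mm and 7.16 degrees, less where a joint would pass 70% of its speed; a pose out of reach is approached as far as the arm can. A call is refused whole if a number of a shift passes 41.7 or a number of a turn 7.16, either way. A call with a gripper value outside its range is refused whole. The fingers move at their own pace and stop on an object; "force" is the grip in N (left out, the last holds). Time passes only in rows, so rows that do not move let the fingers close. It gives the time, the measured TCP pose, the force and the opening at its end, in the units of the state.
- manip.get_state(): the state, without advancing time (a new reading comes with each control period).
- manip.camera(name): name is "scene" or "top" or "wrist"; returns the picture (384x512x3 uint8, red, green, blue); there is no depth.
- manip.camera_params(name): a dict with "fov_y" (degrees; the focal length in pixels is half the picture's height over the tangent of half this angle, whatever the lens; pixels are square), "cx", "cy" (the principal point, pixels), "k1" (the pictures are not rectified: a ray, as slopes to the right and down, at radius r is drawn at 1 + k1 r^2 times it, then the intrinsics apply), "world_from_camera" (4x4, takes a point from camera to world coordinates). Camera axes: x right, y down, z forward; pixel columns grow to the right and rows downward; lengths in mm; the calibration is good to about 2 mm. A picture is of the moment at which its call begins: read the wrist's pose just before it. camera_params takes no time and is no camera call; for the wrist camera it gives the pose at the moment of the call.
- manip.finish_job(): hands the job in, once; it reports no verdict.
Trained networks look in the newest picture that a camera, given by its name, has taken for a name from the list of things; names that differ only in an ending like _2 or _b are one class to them, and where a whole thing is asked for, a point or a joint stands for the part that bears it (a point fixed in the world has none). Each returns a list of dicts, best first, with "p" (0 to 1); they miss things now and then, are a little off and sometimes report something else, mostly with a low value. They report only what shows in the picture. A call takes as long as a camera call. They do not tell look-alikes from the thing itself.
- manip.search_frame(target, camera): "bbox" ([centre column, centre row, width, height] in pixels, round what is visible of it).
- manip.place_of(target, camera): "point" ([column, row] in pixels: a listed point, or the origin of a listed thing).
The state is a dict: "t": time; "joint_pos": joint angles; "joint_vel": joint speeds; "effort": joint torques, N m; "ee_pos": TCP position; "tcp_rot": TCP orientation; "ft_force": force on the tool from outside, world axes, zero at the start; "moment": the same for the moment, N m; "grip_width": finger opening in mm.
Only numpy, scipy, OpenCV 4.12 (cv2) and the standard library are available. Lean on these libraries where they do the work, as an engineer would, in place of code of your own. Each camera call takes 0.05 s, during which the arm holds its last target. There are 200 camera calls.

## Working session

There is one attempt and no reset: what is moved stays moved. The work goes in short steps, Python scripts to look and compute and a tool call to move; the robot and the scene stay as the last step left them, time stands still between calls to the robot, and variables do not carry over. Pictures are saved under pics/ and viewed, about 8 in all and at most 12, crops included, and the job is handed in when it is done.

Besides the shell and the picture viewer there is one more tool, called after "Request:" in YAML: its name, and indented under it one key for each argument. step_arm: Moves the arm, as the interface text tells. Its arguments: {"type":"object","properties":{"plan":{"type":"array","items":{"type":"object","properties":{"gripper":{"type":"number"},"tx":{"type":"number"},"ty":{"type":"number"},"tz":{"type":"number"},"rx":{"type":"number"},"ry":{"type":"number"},"rz":{"type":"number"}}}},"force":{"type":"number"}},"required":["plan"]}

```bash
mkdir -p pics; cat > h.py <<'E'
import numpy as np, cv2
from plant import manip
def K(p):
    f=192/np.tan(np.radians(p["fov_y"])/2); return f
def ray(p,uv):
    f=K(p); d=np.array([(uv[0]-p["cx"])/f,(uv[1]-p["cy"])/f]); u=d.copy()
    for _ in range(20): u=d/(1+p["k1"]*(u@u))
    T=np.array(p["world_from_camera"]); return T[:3,3],T[:3,:3]@np.array([u[0],u[1],1])
def onz(p,uv,z):
    o,d=ray(p,uv); return o+d*(z-o[2])/d[2]
def proj(p,X):
    T=np.linalg.inv(np.array(p["world_from_camera"])); c=T[:3,:3]@np.array(X,float)+T[:3,3]; u=c[:2]/c[2]
    return u*(1+p["k1"]*(u@u))*K(p)+[p["cx"],p["cy"]]
def save(cam,name):
    im=manip.camera(cam); cv2.imwrite(f"pics/{name}.png",im[:,:,::-1]); return im
E
python3 - <<'E'
from h import *
a=save("scene","s0"); b=save("top","t0")
cv2.imwrite("pics/a.png",np.vstack([a,b])[:,:,::-1][:, :] if 0 else cv2.resize(b,(800,600),interpolation=cv2.INTER_CUBIC)[:,:,::-1])
p=manip.camera_params("top"); print({k:np.round(v,3).tolist() for k,v in p.items()})
for t,z in [("holder",0),("jaw_tab",55),("stone",24),("stone_base",55),("stone_face",55),("paring_knife",0),("dressing_stone",0),("angle_guide",0)]:
    for r in manip.place_of(t,"top")[:4]: print(t,round(r["p"],2),np.round(r["point"]),np.round(onz(p,r["point"],z)))
print(manip.get_state()["tcp_rot"])
E
```

```text
{'fov_y': 49.951, 'cx': 258.003, 'cy': 189.206, 'k1': 0.033, 'world_from_camera': [[-0.019, -0.973, 0.228, 221.187], [-1.0, 0.019, -0.003, 10.877], [-0.002, -0.228, -0.974, 1312.215], [0.0, 0.0, 0.0, 1.0]]}
holder 0.9 [242. 170.] [594.  57.   0.]
jaw_tab 0.68 [238. 204.] [470.  71.  55.]
stone 0.95 [249. 168.] [594.  37.  24.]
stone 0.78 [196. 262.] [296. 202.  24.]
stone 0.71 [315. 250.] [ 326. -166.   24.]
stone 0.69 [328. 164.] [ 603. -221.   24.]
stone_base 0.97 [248. 158.] [618.  37.  55.]
stone_base 0.92 [334. 166.] [ 588. -236.   55.]
stone_base 0.89 [202. 257.] [308. 179.  55.]
stone_face 0.85 [321. 250.] [ 324. -180.   55.]
stone_face 0.78 [196. 270.] [270. 198.  55.]
stone_face 0.58 [259. 163.] [601.   3.  55.]
stone_face 0.45 [198. 182.] [543. 195.  55.]
paring_knife 0.68 [285. 178.] [565. -82.   0.]
paring_knife 0.38 [249. 161.] [627.  36.  -0.]
dressing_stone 0.69 [199. 180.] [563. 201.   0.]
angle_guide 0.62 [206. 145.] [685. 178.   0.]
[-4.84481255e-05  9.90091320e-01  1.40424982e-01 -1.60961992e-07]
```

View pics/a.png

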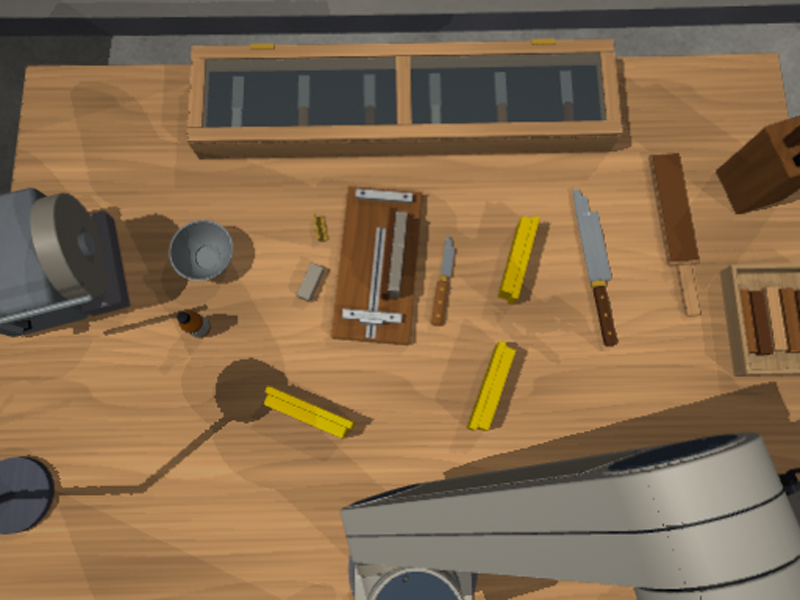

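View pics/s0.png

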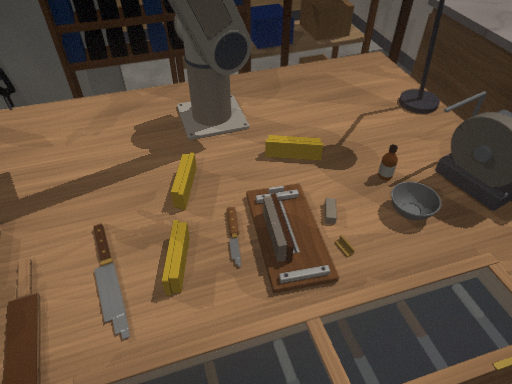

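The named stone is the grey-and-brown one at top (254,162), standing on the holder. The look-alikes are the all-yellow blocks at about (333,165), (316,247) and (197,263). Next I'll crop in close to check this and measure the holder.

```bash
python3 - <<'E'
from h import *
b=cv2.imread("pics/t0.png")[112:227,195:305]
c=cv2.resize(b,None,fx=5,fy=5,interpolation=cv2.INTER_CUBIC); print(c.shape)
cv2.imwrite("pics/c.png",c)
E
```

```text
(575, 550, 3)
```

View pics/c.png

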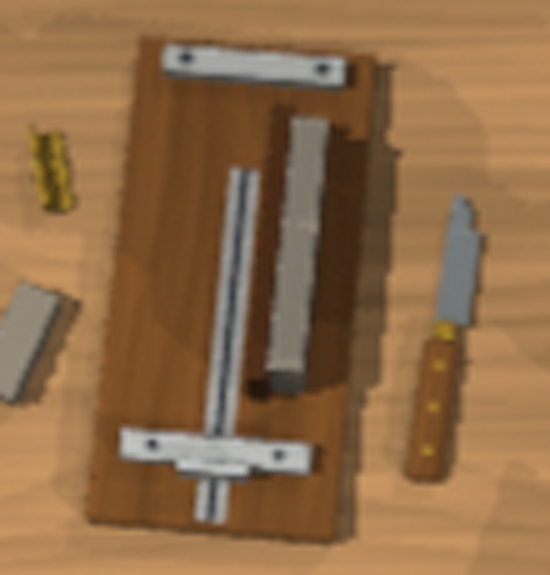

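```bash
cat > m.py <<'E'
from h import *
from scipy.optimize import least_squares
p=manip.camera_params("top")
def fit(P,uv,x0):
    P=np.array(P,float)
    def r(q):
        c,s=np.cos(q[2]/100),np.sin(q[2]/100)
        return np.concatenate([proj(p,[q[0]+c*a-s*b,q[1]+s*a+c*b,z])-w for (a,b,z),w in zip(P,uv)])
    o=least_squares(r,x0); return o.x,np.round(o.fun,1)
C=lambda l:[np.array(a)/5+[195-.4,112-.4] for a in l]
if __name__=="__main__":
    h,e=fit([(155,80,24),(155,-80,24),(-175,80,24),(-175,-80,24)],C([(143,40),(376,55),(88,520),(335,540)]),[594,57,0]); print(h,e)
    s,e=fit([(82.5,4,86),(82.5,-18,86),(-82.5,4,86),(-82.5,-18,86)],C([(293,118),(329,122),(267,370),(304,372)]),[594,37,0]); print(s,e)
    R=lambda v:np.array([[np.cos(v),np.sin(v)],[-np.sin(v),np.cos(v)]])
    print("stone in holder",R(h[2]/100)@(s[:2]-h[:2]),(s[2]-h[2])/100)
    for l in [(176,470),(250,470)]:
        print("tab top",R(h[2]/100)@(onz(p,C([l])[0],55)[:2]-h[:2]))
    for l in [(120,430),(310,442)]:
        print("jaw stone side top edge",R(h[2]/100)@(onz(p,C([l])[0],40)[:2]-h[:2]))
E
python3 m.py
```

```text
[605.00277114  57.6084279  -10.40206422] [-0.6 -0.9  0.5 -0.1 -0.5  0.4  0.6  0.6]
[601.77016545  24.30491811 -11.40280139] [ 0.1 -0.2 -0.1 -0.3  0.1  0.1 -0.1  0.4]
stone in holder [  0.2428759  -33.45914696] -0.010007371720340661
tab top [-142.83953449   23.70931691]
tab top [-138.97415933  -22.05756106]
jaw stone side top edge [-117.4636588    62.79674806]
jaw stone side top edge [-115.07307577  -57.31145679]
```

Request:
step_arm:
  plan:
    - {"gripper":0,"tx":25,"ty":33,"rz":-7}
    - {"gripper":0,"tx":25,"ty":33,"rz":-7}
    - {"gripper":0,"tx":25,"ty":33,"rz":-7}
    - {"gripper":0,"tx":25,"ty":33,"rz":-1}
    - {"gripper":0,"tx":25,"ty":33}
    - {"gripper":0,"tx":25,"ty":33}
    - {"gripper":0,"tx":25,"ty":33}
    - {"gripper":0,"tx":25,"ty":33}

```text
invalid input
```

Request:
step_arm:
  plan:
    - {"gripper":0,"tx":25,"ty":33}
    - {"gripper":0,"tx":25,"ty":33}
    - {"gripper":0,"tx":25,"ty":33}
    - {"gripper":0,"tx":25,"ty":33}
    - {"gripper":0,"tx":25,"ty":33}
    - {"gripper":0,"tx":25,"ty":33}

```text
invalid input
```

```bash
python3 -c "
from h import *
s=manip.get_state();print(s['t'],s['ee_pos'],s['tcp_rot'],s['grip_width'],s['ft_force'])"
```

```text
0.5 [ 173.83143513 -600.29432422  231.28612903] [-4.84481255e-05  9.90091320e-01  1.40424982e-01 -1.60961992e-07] 85.62121333272746 [-0.28266318 -0.01873902  0.4429535 ]
```

Request:
step_arm:
  plan:
    - {"gripper":0,"tx":25,"ty":33,"tz":0,"rx":0,"ry":0,"rz":-7}
  force: 30

```text
t: 0.58
ee_pos: [196.6, -571.6, 231.7]
tcp_rot: [0.002, 0.997, 0.079, -0.0]
ft_force: [1.8, -0.0, 0.7]
grip_width: 75.4
```

Request:
step_arm:
  plan:
    - {"gripper":0,"tx":25,"ty":33,"tz":0,"rx":0,"ry":0,"rz":-7}
    - {"gripper":0,"tx":25,"ty":33,"tz":0,"rx":0,"ry":0,"rz":-7}
    - {"gripper":0,"tx":25,"ty":33,"tz":0,"rx":0,"ry":0,"rz":-1}
    - {"gripper":0,"tx":25,"ty":33,"tz":0,"rx":0,"ry":0,"rz":0}
    - {"gripper":0,"tx":25,"ty":33,"tz":0,"rx":0,"ry":0,"rz":0}
    - {"gripper":0,"tx":25,"ty":33,"tz":0,"rx":0,"ry":0,"rz":0}
    - {"gripper":0,"tx":25,"ty":33,"tz":0,"rx":0,"ry":0,"rz":0}
    - {"gripper":0,"tx":25,"ty":33,"tz":0,"rx":0,"ry":0,"rz":0}
  force: 30

```text
t: 1.25
ee_pos: [399.4, -302.1, 231.6]
tcp_rot: [0.0, 0.999, -0.05, 0.0]
ft_force: [0.4, 0.1, 0.3]
grip_width: -0.4
```

Request:
step_arm:
  plan:
    - {"gripper":0,"tx":24,"ty":31,"tz":0,"rx":0,"ry":0,"rz":0}
    - {"gripper":0,"tx":24,"ty":31,"tz":0,"rx":0,"ry":0,"rz":0}
    - {"gripper":0,"tx":24,"ty":31,"tz":0,"rx":0,"ry":0,"rz":0}
    - {"gripper":0,"tx":24,"ty":31,"tz":0,"rx":0,"ry":0,"rz":0}
    - {"gripper":0,"tx":24,"ty":31,"tz":-5,"rx":0,"ry":0,"rz":0}
    - {"gripper":0,"tx":24,"ty":31,"tz":-20,"rx":0,"ry":0,"rz":0}
    - {"gripper":0,"tx":24,"ty":31,"tz":-20,"rx":0,"ry":0,"rz":0}
    - {"gripper":0,"tx":20,"ty":20,"tz":-20,"rx":0,"ry":0,"rz":0}
  force: 30

```text
t: 1.92
ee_pos: [585.6, -67.4, 168.4]
tcp_rot: [-0.0, 0.999, -0.05, 0.001]
ft_force: [-0.0, -0.3, -0.6]
grip_width: 0.2
```

```bash
python3 -c "
from h import *
save('wrist','w1');s=manip.get_state();print(s['ee_pos'],s['tcp_rot'])
p=manip.camera_params('wrist')
for X in ([600,6,86],):print(proj(p,X))
for n,z in (('stone_face',55),('stone_base',55)):
  for r in manip.place_of(n,'wrist')[:2]:print(n,r,onz(p,r['point'],z))"
```

```text
[586.76440068 -64.81780189 164.30284347] [-8.60535185e-04  9.98798189e-01 -4.90018271e-02 -5.08797483e-04]
[166.1514099  195.82061689]
stone_face {'point': [168.2, 181.3], 'p': 0.77} [604.83115103  12.48983765  55.        ]
stone_face {'point': [402.6, 154.1], 'p': 0.61} [ 608.9779317  -195.74614313   55.        ]
stone_base {'point': [435.4, 162.6], 'p': 0.75} [ 598.63292254 -226.31145419   55.        ]
stone_base {'point': [134.5, 184.1], 'p': 0.72} [605.38391788  43.5170648   55.        ]
```

View pics/w1.png

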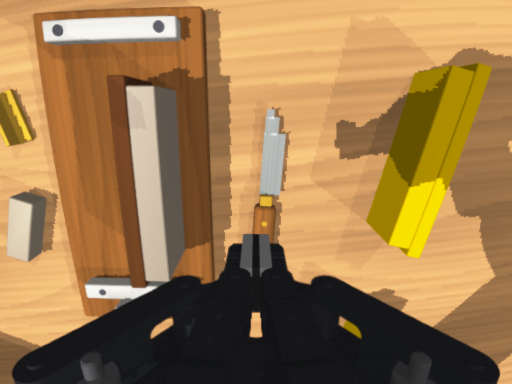

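Request:
step_arm:
  plan:
    - {"gripper":0,"tx":7,"ty":10,"tz":-30,"rx":0,"ry":0,"rz":0}
    - {"gripper":0,"tx":6,"ty":10,"tz":-34,"rx":0,"ry":0,"rz":0}
    - {"gripper":0,"tx":0,"ty":0,"tz":-26,"rx":0,"ry":0,"rz":0}
    - {"gripper":0,"tx":1,"ty":10,"tz":0,"rx":0,"ry":0,"rz":0}
    - {"gripper":0,"tx":1,"ty":8,"tz":0,"rx":0,"ry":0,"rz":0}
  force: 30

```text
t: 2.48
ee_pos: [597.9, -32.2, 78.2]
tcp_rot: [-0.0, 0.999, -0.051, -0.001]
ft_force: [1.2, 0.3, 0.0]
grip_width: -0.2
```

Request:
step_arm:
  plan:
    - {"gripper":0,"tx":4,"ty":5,"tz":0,"rx":0,"ry":0,"rz":0}
    - {"gripper":0,"tx":0.5,"ty":5,"tz":0,"rx":0,"ry":0,"rz":0}
    - {"gripper":0,"tx":0.5,"ty":5,"tz":0,"rx":0,"ry":0,"rz":0}
    - {"gripper":0,"tx":0.5,"ty":5,"tz":0,"rx":0,"ry":0,"rz":0}
    - {"gripper":0,"tx":0.5,"ty":5,"tz":0,"rx":0,"ry":0,"rz":0}
    - {"gripper":0,"tx":0.5,"ty":5,"tz":0,"rx":0,"ry":0,"rz":0}
  force: 30

```text
t: 2.98
ee_pos: [605.9, -2.1, 79.5]
tcp_rot: [0.0, 0.999, -0.05, 0.001]
ft_force: [-6.0, -11.1, 19.4]
grip_width: -0.1
```

```bash
python3 -c "
from h import *
a=save('scene','s1')[170:300,200:360];b=save('wrist','w2')
cv2.imwrite('pics/d.png',np.hstack([cv2.resize(a,(473,384)),b[:,60:380]])[:,:,::-1])
s=manip.get_state();print(s['ee_pos'],s['ft_force'])"
```

```text
[606.01649275  -1.99020553  79.66704714] [ 0.69944184 -0.15037967 -0.57572218]
```

View pics/d.png

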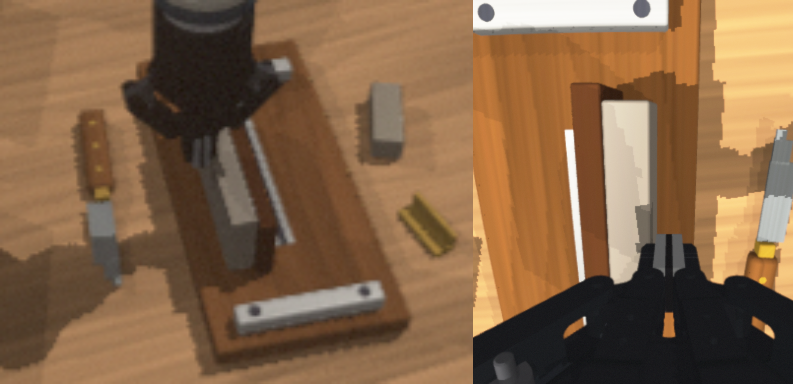

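Request:
step_arm:
  plan:
    - {"gripper":0,"tx":0,"ty":-2,"tz":-6,"rx":0,"ry":0,"rz":0}
    - {"gripper":0,"tx":0,"ty":0,"tz":0,"rx":0,"ry":0,"rz":0}
    - {"gripper":0,"tx":0.5,"ty":4,"tz":0,"rx":0,"ry":0,"rz":0}
    - {"gripper":0,"tx":0.5,"ty":4,"tz":0,"rx":0,"ry":0,"rz":0}
    - {"gripper":0,"tx":0.5,"ty":4,"tz":0,"rx":0,"ry":0,"rz":0}
  force: 30

```text
t: 3.5
ee_pos: [607.2, 2.9, 79.8]
tcp_rot: [0.004, 0.999, -0.049, 0.0]
ft_force: [-29.2, -36.6, 80.1]
grip_width: -0.1
```

Request:
step_arm:
  plan:
    - {"gripper":0,"tx":0.5,"ty":4,"tz":0,"rx":0,"ry":0,"rz":0}
    - {"gripper":0,"tx":0.5,"ty":4,"tz":0,"rx":0,"ry":0,"rz":0}
  force: 30

```text
t: 3.67
ee_pos: [608.2, 9.7, 82.3]
tcp_rot: [0.004, 0.999, -0.049, 0.0]
ft_force: [-38.5, -36.3, 105.0]
grip_width: 0.1
```

Request:
step_arm:
  plan:
    - {"gripper":0,"tx":0,"ty":0,"tz":8,"rx":0,"ry":0,"rz":0}
  force: 30

```text
t: 3.75
ee_pos: [608.6, 13.1, 86.1]
tcp_rot: [0.001, 0.999, -0.051, 0.002]
ft_force: [-0.0, 0.2, -0.6]
grip_width: 0.0
```

```bash
python3 -c "
from h import *
a=save('scene','s2')[170:300,200:360];b=save('wrist','w3')
cv2.imwrite('pics/e.png',np.hstack([cv2.resize(a,(473,384)),b[:,60:380]])[:,:,::-1])
s=manip.get_state();print(s['ee_pos'],s['ft_force'],s['moment'],s['joint_pos'])"
```

```text
[609.66143854  14.38235291  85.09929793] [ -8.54509669 -10.20472073  35.79051591] [-1.67310904  1.52285078  0.04635548] [ 0.00490132  0.59237349  1.74933691 -0.00235509  0.79482326  1.67843164]
```

View pics/e.png

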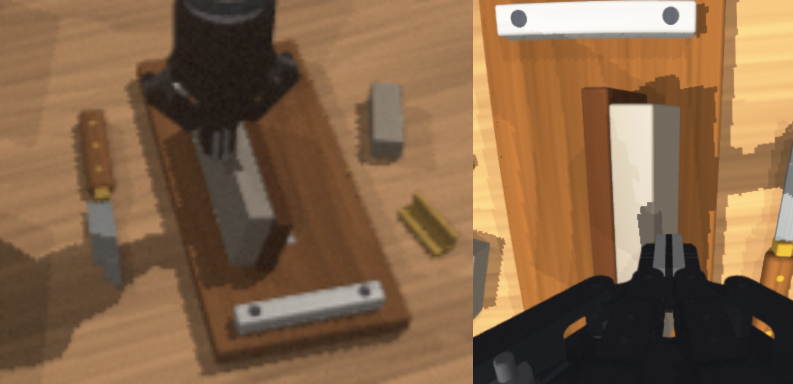

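The fingertip is resting on the stone's top edge, so the force points straight up. I'll lift off and measure again.

Request:
step_arm:
  plan:
    - {"gripper":0,"tx":0,"ty":0,"tz":10,"rx":0,"ry":0,"rz":0}
    - {"gripper":0,"tx":0,"ty":-15,"tz":30,"rx":0,"ry":0,"rz":0}
    - {"gripper":0,"tx":0,"ty":-40,"tz":40,"rx":0,"ry":0,"rz":0}
    - {"gripper":0,"tx":0,"ty":-20,"tz":10,"rx":0,"ry":0,"rz":0}
    - {"gripper":0,"tx":0,"ty":0,"tz":0,"rx":0,"ry":0,"rz":0}
    - {"gripper":0,"tx":0,"ty":0,"tz":0,"rx":0,"ry":0,"rz":0}
  force: 30

```text
t: 4.35
ee_pos: [608.3, -49.1, 160.7]
tcp_rot: [-0.0, 0.999, -0.051, 0.001]
ft_force: [0.7, 0.9, 0.2]
grip_width: -0.2
```

```bash
python3 -c "
from h import *
b=save('wrist','w4')
s=manip.get_state();print(s['ee_pos'],s['ft_force'],s['tcp_rot'])
p=manip.camera_params('wrist')
print('tcp px',proj(p,s['ee_pos']))
np.save('w4.npy',np.array([p['fov_y'],p['cx'],p['cy'],p['k1']]));np.save('w4T.npy',p['world_from_camera'])
cv2.imwrite('pics/f.png',cv2.resize(b,(800,600),interpolation=cv2.INTER_CUBIC)[:,:,::-1])"
```

```text
[607.55227304 -48.29409322 159.61233353] [ 0.2460433  -0.30490562 -0.50607505] [-1.93769090e-04  9.98707992e-01 -5.08156666e-02 -2.76675547e-04]
tcp px [257.16034352 248.73747675]
```

View pics/f.png

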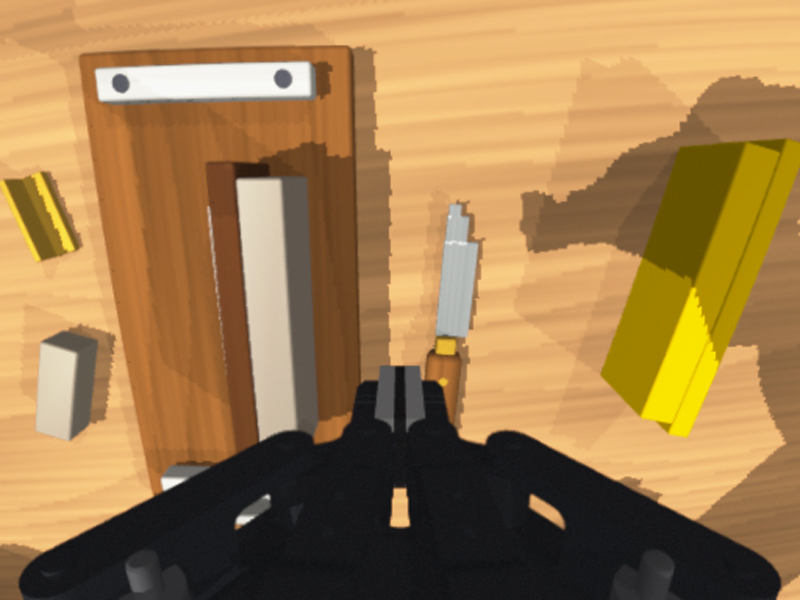

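```bash
python3 - <<'E'
from h import *
a=np.load('w4.npy');p=dict(fov_y=a[0],cx=a[1],cy=a[2],k1=a[3],world_from_camera=np.load('w4T.npy'))
k=lambda u:np.array(u)*.64
for n,u,z in [("grey/brown far",(238,180),86),("grey/brown near",(259,440),86),("brown outer far",(208,163),86),("brown outer near",(238,450),86),("grey right far",(284,180),86),("grey right near",(300,435),86),("board TR",(350,46),24),("board TL",(80,56),24),("stop in-L",(103,100),40),("stop in-R",(312,90),40),("tipL",(376,368),159.6),("tipR",(424,368),159.6),("wideL",(360,385),168),("wideR",(445,385),168)]: print(n,onz(p,k(u),z).round(1))
b=cv2.imread('pics/w4.png'); print([tuple(b[130,c]) for c in range(134,214,3)])
cv2.imwrite('pics/g.png',cv2.resize(b[90:310,110:310],None,fx=2.7,fy=2.7,interpolation=cv2.INTER_CUBIC))
E
```

```text
grey/brown far [683.3  19.5  86. ]
grey/brown near [546.8  36.1  86. ]
brown outer far [692.4  32.   86. ]
brown outer near [541.5  49.2  86. ]
grey right far [680.9  -1.8  86. ]
grey right near [547.8  13.   86. ]
board TR [748.9 -34.7  24. ]
board TL [764.5 120.4  24. ]
stop in-L [735.5 102.7  40. ]
stop in-R [725.7 -13.   40. ]
tipL [616.2 -40.4 159.6]
tipR [614.5 -56.6 159.6]
wideL [614.5 -35.3 168. ]
wideR [611.7 -62.7 168. ]
[(np.uint8(39), np.uint8(70), np.uint8(117)), (np.uint8(39), np.uint8(70), np.uint8(117)), (np.uint8(36), np.uint8(68), np.uint8(115)), (np.uint8(36), np.uint8(68), np.uint8(116)), (np.uint8(39), np.uint8(68), np.uint8(116)), (np.uint8(37), np.uint8(66), np.uint8(112)), (np.uint8(134), np.uint8(154), np.uint8(171)), (np.uint8(196), np.uint8(218), np.uint8(230)), (np.uint8(195), np.uint8(218), np.uint8(229)), (np.uint8(192), np.uint8(216), np.uint8(227)), (np.uint8(191), np.uint8(214), np.uint8(226)), (np.uint8(189), np.uint8(212), np.uint8(226)), (np.uint8(187), np.uint8(212), np.uint8(225)), (np.uint8(185), np.uint8(210), np.uint8(224)), (np.uint8(183), np.uint8(207), np.uint8(222)), (np.uint8(169), np.uint8(191), np.uint8(208)), (np.uint8(79), np.uint8(88), np.uint8(97)), (np.uint8(78), np.uint8(87), np.uint8(94)), (np.uint8(78), np.uint8(86), np.uint8(94)), (np.uint8(78), np.uint8(87), np.uint8(95)), (np.uint8(77), np.uint8(86), np.uint8(95)), (np.uint8(52), np.uint8(76), np.uint8(107)), (np.uint8(33), np.uint8(68), np.uint8(109)), (np.uint8(35), np.uint8(70), np.uint8(110)), (np.uint8(38), np.uint8(71), np.uint8(112)), (np.uint8(32), np.uint8(64), np.uint8(100)), (np.uint8(35), np.uint8(69), np.uint8(109))]
```

View pics/g.png

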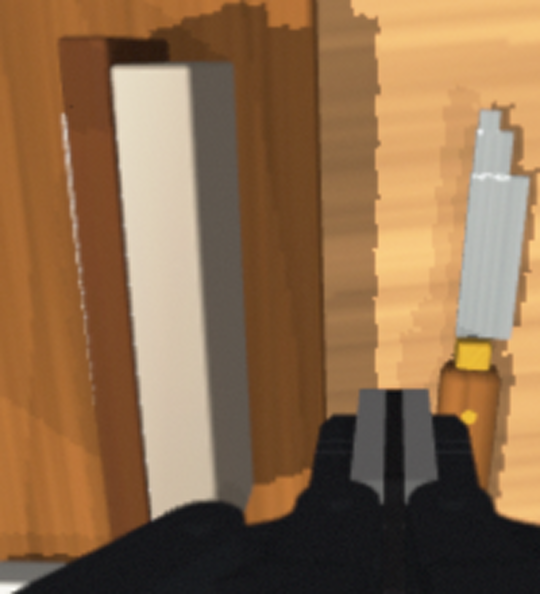

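Request:
step_arm:
  plan:
    - {"gripper":0,"tx":-4,"ty":0,"tz":-30,"rx":0,"ry":0,"rz":0}
    - {"gripper":0,"tx":0,"ty":0,"tz":-40,"rx":0,"ry":0,"rz":0}
    - {"gripper":0,"tx":0,"ty":8,"tz":-21,"rx":0,"ry":0,"rz":0}
    - {"gripper":0,"tx":0,"ty":8,"tz":0,"rx":0,"ry":0,"rz":0}
    - {"gripper":0,"tx":0,"ty":5,"tz":0,"rx":0,"ry":0,"rz":0}
    - {"gripper":0,"tx":0,"ty":0,"tz":0,"rx":0,"ry":0,"rz":0}
  force: 30

```text
t: 4.9
ee_pos: [604.4, -25.7, 69.4]
tcp_rot: [-0.0, 0.999, -0.049, 0.0]
ft_force: [0.6, -0.1, 0.3]
grip_width: 0.3
```

Contact should come at about y = -8.

Request:
step_arm:
  plan:
    - {"gripper":0,"tx":0,"ty":5,"tz":0,"rx":0,"ry":0,"rz":0}
    - {"gripper":0,"tx":0.5,"ty":5,"tz":0,"rx":0,"ry":0,"rz":0}
    - {"gripper":0,"tx":0.5,"ty":5,"tz":0,"rx":0,"ry":0,"rz":0}
    - {"gripper":0,"tx":0.5,"ty":5,"tz":0,"rx":0,"ry":0,"rz":0}
    - {"gripper":0,"tx":0.5,"ty":5,"tz":0,"rx":0,"ry":0,"rz":0}
  force: 30

```text
t: 5.32
ee_pos: [606.5, -2.3, 69.7]
tcp_rot: [0.0, 0.999, -0.05, 0.001]
ft_force: [0.1, -3.1, 3.1]
grip_width: 0.1
```

Request:
step_arm:
  plan:
    - {"gripper":0,"tx":0.5,"ty":5,"tz":0,"rx":0,"ry":0,"rz":0}
    - {"gripper":0,"tx":0.5,"ty":5,"tz":0,"rx":0,"ry":0,"rz":0}
    - {"gripper":0,"tx":0.5,"ty":5,"tz":0,"rx":0,"ry":0,"rz":0}
  force: 30

```text
t: 5.57
ee_pos: [607.7, 12.9, 69.1]
tcp_rot: [-0.0, 0.999, -0.05, 0.0]
ft_force: [-0.4, -1.1, 2.2]
grip_width: 0.1
```

```bash
python3 -c "
from h import *
b=save('wrist','w5')[:,60:380]; a=save('scene','s5')[170:300,200:360]
s=manip.get_state();print(s['ee_pos'],s['ft_force'])
cv2.imwrite('pics/i.png',np.hstack([cv2.resize(a,(473,384)),b])[:,:,::-1])"
```

```text
[607.50664524  13.41402071  68.8422554 ] [ 0.27269559 -0.1996626   0.35435109]
```

View pics/i.png

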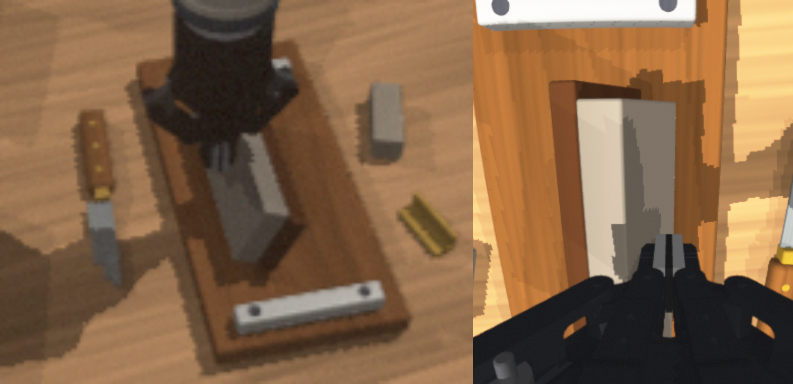

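The stone is now leaning towards its base, as wanted. I'll keep pushing slowly.

Request:
step_arm:
  plan:
    - {"gripper":0,"tx":0.5,"ty":4,"tz":0,"rx":0,"ry":0,"rz":0}
    - {"gripper":0,"tx":0.5,"ty":4,"tz":0,"rx":0,"ry":0,"rz":0}
    - {"gripper":0,"tx":0.5,"ty":4,"tz":0,"rx":0,"ry":0,"rz":0}
    - {"gripper":0,"tx":0.5,"ty":4,"tz":0,"rx":0,"ry":0,"rz":0}
    - {"gripper":0,"tx":0,"ty":0,"tz":0,"rx":0,"ry":0,"rz":0}
  force: 30

```text
t: 6.08
ee_pos: [609.5, 29.4, 68.8]
tcp_rot: [-0.0, 0.999, -0.05, -0.0]
ft_force: [0.3, -0.1, -0.1]
grip_width: -0.1
```

Request:
step_arm:
  plan:
    - {"gripper":0,"tx":0.5,"ty":4,"tz":0,"rx":0,"ry":0,"rz":0}
    - {"gripper":0,"tx":0.5,"ty":4,"tz":0,"rx":0,"ry":0,"rz":0}
    - {"gripper":0,"tx":0,"ty":0,"tz":0,"rx":0,"ry":0,"rz":0}
    - {"gripper":0,"tx":0,"ty":0,"tz":0,"rx":0,"ry":0,"rz":0}
  force: 30

```text
t: 6.42
ee_pos: [610.5, 36.8, 68.9]
tcp_rot: [-0.0, 0.999, -0.05, -0.0]
ft_force: [-0.5, 0.3, -0.2]
grip_width: -0.4
```

```bash
python3 -c "
from h import *
b=save('wrist','w6')[:,60:380]; a=save('scene','s6')[170:300,200:360]
s=manip.get_state();print(s['ee_pos'],s['ft_force'])
cv2.imwrite('pics/j.png',np.hstack([cv2.resize(a,(473,384)),b])[:,:,::-1])"
```

```text
[610.44269345  36.48298372  68.88350896] [-0.18485381 -0.32843921 -0.7201191 ]
```

View pics/j.png

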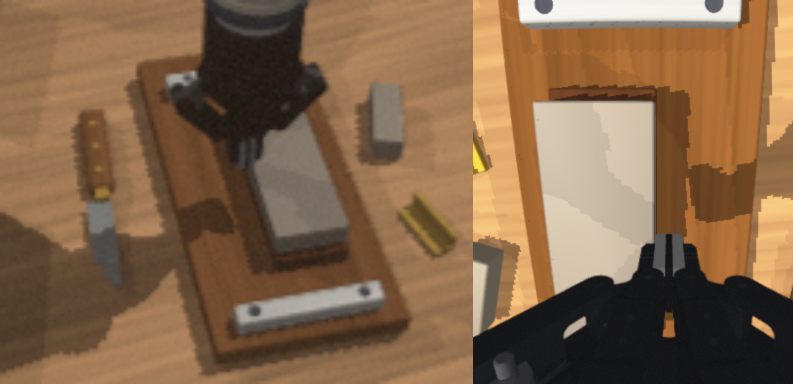

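Flat on its base with the abrasive side up. Next I'll lift and move behind the jaw tab.

Request:
step_arm:
  plan:
    - {"gripper":0,"tx":0,"ty":-5,"tz":25,"rx":0,"ry":0,"rz":0}
    - {"gripper":0,"tx":-10,"ty":0,"tz":35,"rx":0,"ry":0,"rz":0}
    - {"gripper":0,"tx":-36,"ty":9,"tz":10,"rx":0,"ry":0,"rz":0}
    - {"gripper":0,"tx":-36,"ty":9,"tz":0,"rx":0,"ry":0,"rz":0}
    - {"gripper":0,"tx":-36,"ty":9,"tz":0,"rx":0,"ry":0,"rz":0}
    - {"gripper":0,"tx":-36,"ty":9,"tz":0,"rx":0,"ry":0,"rz":0}
    - {"gripper":0,"tx":-26,"ty":9,"tz":0,"rx":0,"ry":0,"rz":0}
    - {"gripper":0,"tx":0,"ty":0,"tz":0,"rx":0,"ry":0,"rz":0}
  force: 30

```text
t: 7.18
ee_pos: [424.2, 76.8, 138.3]
tcp_rot: [0.0, 0.999, -0.05, -0.003]
ft_force: [-0.8, 0.2, -0.0]
grip_width: -0.2
```

```bash
python3 -c "
from h import *
h=np.array([605,57.6]);c,s=np.cos(-.104),np.sin(-.104);R=np.array([[c,s],[-s,c]])
st=manip.get_state();print(st['ee_pos'],st['ft_force'])
for cam in('wrist','top'):
  save(cam,cam+'7');p=manip.camera_params(cam)
  for n,z in (('jaw_tab',55),('stone_face',60),('stone_base',24)):
    for r in manip.place_of(n,cam)[:2]:
      X=onz(p,r['point'],z);print(cam,n,round(r['p'],2),np.round(r['point']),X.round(1),(R@(X[:2]-h)).round(1))
a=cv2.imread('pics/wrist7.png');b=cv2.imread('pics/top7.png')[112:227,195:305]
cv2.imwrite('pics/k.png',np.hstack([cv2.resize(a,(430,323)),cv2.resize(b,(309,323),interpolation=cv2.INTER_CUBIC)]))"
```

```text
[424.23363976  76.75358418 138.34453866] [-0.83783226  0.16128529 -0.02792633]
wrist jaw_tab 0.83 [254. 154.] [466.   75.1  55. ] [-140.    3.]
wrist stone_face 0.89 [149. 333.] [309.2 190.8  60. ] [-308.   101.8]
wrist stone_base 0.89 [485. 253.] [ 337.8 -151.1   24. ] [-244.1 -235.3]
wrist stone_base 0.68 [156. 312.] [304.7 196.1  24. ] [-313.   106.6]
top stone_face 0.97 [320. 251.] [ 318.9 -175.9   60. ] [-260.3 -261.9]
top stone_face 0.87 [236. 164.] [598.7  76.8  60. ] [-8.2 18.5]
top stone_base 0.7 [308. 248.] [ 334.4 -142.9   24. ] [-248.3 -227.5]
top stone_base 0.64 [332. 167.] [ 592.1 -235.1   24. ] [  17.6 -292.5]
```

View pics/k.png

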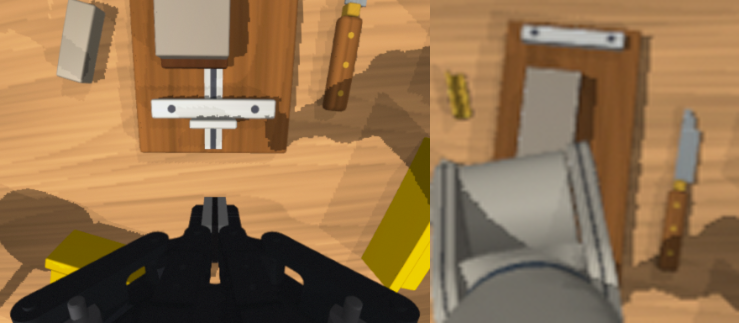

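Request:
step_arm:
  plan:
    - {"gripper":0,"tx":0,"ty":1,"tz":-40,"rx":0,"ry":0,"rz":0}
    - {"gripper":0,"tx":0,"ty":1,"tz":-40,"rx":0,"ry":0,"rz":0}
    - {"gripper":0,"tx":0,"ty":0,"tz":-18,"rx":0,"ry":0,"rz":0}
    - {"gripper":0,"tx":8,"ty":-1,"tz":0,"rx":0,"ry":0,"rz":0}
    - {"gripper":0,"tx":6,"ty":-0.6,"tz":0,"rx":0,"ry":0,"rz":0}
    - {"gripper":0,"tx":6,"ty":-0.6,"tz":0,"rx":0,"ry":0,"rz":0}
    - {"gripper":0,"tx":6,"ty":-0.6,"tz":0,"rx":0,"ry":0,"rz":0}
    - {"gripper":0,"tx":6,"ty":-0.6,"tz":0,"rx":0,"ry":0,"rz":0}
  force: 30

```text
t: 8.25
ee_pos: [463.2, 75.1, 42.0]
tcp_rot: [-0.0, 0.999, -0.051, 0.0]
ft_force: [-3.0, 2.1, 1.9]
grip_width: -0.0
```

Request:
step_arm:
  plan:
    - {"gripper":0,"tx":5,"ty":-0.5,"tz":0,"rx":0,"ry":0,"rz":0}
    - {"gripper":0,"tx":5,"ty":-0.5,"tz":0,"rx":0,"ry":0,"rz":0}
    - {"gripper":0,"tx":5,"ty":-0.5,"tz":0,"rx":0,"ry":0,"rz":0}
    - {"gripper":0,"tx":5,"ty":-0.5,"tz":0,"rx":0,"ry":0,"rz":0}
    - {"gripper":0,"tx":5,"ty":-0.5,"tz":0,"rx":0,"ry":0,"rz":0}
    - {"gripper":0,"tx":4,"ty":-0.4,"tz":0,"rx":0,"ry":0,"rz":0}
    - {"gripper":0,"tx":4,"ty":-0.4,"tz":0,"rx":0,"ry":0,"rz":0}
  force: 30

```text
t: 8.83
ee_pos: [494.6, 71.7, 40.9]
tcp_rot: [0.0, 0.999, -0.05, -0.001]
ft_force: [-6.9, 1.0, 4.8]
grip_width: 0.1
```

Request:
step_arm:
  plan:
    - {"gripper":0,"tx":3,"ty":-0.3,"tz":0,"rx":0,"ry":0,"rz":0}
    - {"gripper":0,"tx":3,"ty":-0.3,"tz":0,"rx":0,"ry":0,"rz":0}
    - {"gripper":0,"tx":2,"ty":-0.2,"tz":0,"rx":0,"ry":0,"rz":0}
  force: 30

```text
t: 9.08
ee_pos: [502.8, 70.8, 40.9]
tcp_rot: [0.0, 0.999, -0.05, -0.001]
ft_force: [-6.6, -0.6, 4.1]
grip_width: 0.0
```

Request:
step_arm:
  plan:
    - {"gripper":0,"tx":2,"ty":-0.2,"tz":0,"rx":0,"ry":0,"rz":0}
    - {"gripper":0,"tx":2,"ty":-0.2,"tz":0,"rx":0,"ry":0,"rz":0}
    - {"gripper":0,"tx":2,"ty":-0.2,"tz":0,"rx":0,"ry":0,"rz":0}
  force: 30

```text
t: 9.33
ee_pos: [508.4, 70.2, 40.9]
tcp_rot: [0.0, 0.999, -0.05, -0.001]
ft_force: [-7.4, -0.2, 5.1]
grip_width: 0.0
```

Request:
step_arm:
  plan:
    - {"gripper":0,"tx":1.5,"ty":-0.2,"tz":0,"rx":0,"ry":0,"rz":0}
    - {"gripper":0,"tx":1.5,"ty":-0.2,"tz":0,"rx":0,"ry":0,"rz":0}
  force: 30

```text
t: 9.5
ee_pos: [511.5, 69.9, 40.9]
tcp_rot: [0.0, 0.999, -0.05, -0.001]
ft_force: [-6.1, 0.6, 5.3]
grip_width: 0.2
```

Request:
step_arm:
  plan:
    - {"gripper":0,"tx":1.5,"ty":-0.2,"tz":0,"rx":0,"ry":0,"rz":0}
    - {"gripper":0,"tx":1,"ty":-0.1,"tz":0,"rx":0,"ry":0,"rz":0}
  force: 30

```text
t: 9.67
ee_pos: [514.2, 69.6, 40.9]
tcp_rot: [0.0, 0.999, -0.05, -0.001]
ft_force: [-6.5, -0.1, 4.5]
grip_width: -0.2
```

Request:
step_arm:
  plan:
    - {"gripper":0,"tx":1,"ty":-0.1,"tz":0,"rx":0,"ry":0,"rz":0}
    - {"gripper":0,"tx":1,"ty":-0.1,"tz":0,"rx":0,"ry":0,"rz":0}
  force: 30

```text
t: 9.83
ee_pos: [515.1, 69.5, 40.7]
tcp_rot: [0.0, 0.999, -0.05, -0.002]
ft_force: [-11.9, 2.2, 8.0]
grip_width: -0.1
```

Request:
step_arm:
  plan:
    - {"gripper":0,"tx":0.7,"ty":0,"tz":0,"rx":0,"ry":0,"rz":0}
    - {"gripper":0,"tx":0,"ty":0,"tz":0,"rx":0,"ry":0,"rz":0}
  force: 30

```text
t: 10.0
ee_pos: [515.0, 69.4, 40.7]
tcp_rot: [0.0, 0.999, -0.05, -0.003]
ft_force: [-10.1, 2.1, 8.3]
grip_width: -0.2
```

Request:
step_arm:
  plan:
    - {"gripper":0,"tx":0.7,"ty":0,"tz":0,"rx":0,"ry":0,"rz":0}
    - {"gripper":0,"tx":0,"ty":0,"tz":0,"rx":0,"ry":0,"rz":0}
  force: 30

```text
t: 10.17
ee_pos: [515.0, 69.4, 40.5]
tcp_rot: [0.0, 0.999, -0.05, -0.004]
ft_force: [-12.7, 1.1, 8.7]
grip_width: -0.2
```

Request:
step_arm:
  plan:
    - {"gripper":0,"tx":1.5,"ty":0,"tz":0,"rx":0,"ry":0,"rz":0}
    - {"gripper":0,"tx":1.5,"ty":0,"tz":0,"rx":0,"ry":0,"rz":0}
    - {"gripper":0,"tx":0,"ty":0,"tz":0,"rx":0,"ry":0,"rz":0}
  force: 30

```text
t: 10.42
ee_pos: [515.1, 69.3, 40.1]
tcp_rot: [0.001, 0.999, -0.05, -0.007]
ft_force: [-19.3, 2.3, 13.1]
grip_width: -0.0
```

It's solid against the stop. I'll retreat and check.

Request:
step_arm:
  plan:
    - {"gripper":0,"tx":-6,"ty":0.6,"tz":0,"rx":0,"ry":0,"rz":0}
    - {"gripper":0,"tx":-20,"ty":2,"tz":0,"rx":0,"ry":0,"rz":0}
    - {"gripper":0,"tx":-10,"ty":1,"tz":35,"rx":0,"ry":0,"rz":0}
    - {"gripper":0,"tx":-5,"ty":0,"tz":40,"rx":0,"ry":0,"rz":0}
    - {"gripper":0,"tx":-5,"ty":0,"tz":40,"rx":0,"ry":0,"rz":0}
    - {"gripper":0,"tx":-10,"ty":0,"tz":40,"rx":0,"ry":0,"rz":0}
    - {"gripper":0,"tx":0,"ty":0,"tz":0,"rx":0,"ry":0,"rz":0}
    - {"gripper":0,"tx":0,"ty":0,"tz":0,"rx":0,"ry":0,"rz":0}
  force: 30

```text
t: 11.08
ee_pos: [467.9, 73.4, 199.0]
tcp_rot: [-0.001, 0.999, -0.05, 0.004]
ft_force: [0.2, -0.4, 0.4]
grip_width: 0.2
```

```bash
python3 -c "
from h import *
st=manip.get_state();print(st['ee_pos'],st['ft_force'],st['t'])
a=save('wrist','w8');p=manip.camera_params('wrist')
np.save('w8.npy',np.array([p['fov_y'],p['cx'],p['cy'],p['k1']]));np.save('w8T.npy',p['world_from_camera'])
h=np.array([605,57.6]);c,s=np.cos(-.104),np.sin(-.104);R=np.array([[c,s],[-s,c]])
for n,z in (('jaw_tab',55),('stone_face',60)):
  for r in manip.place_of(n,'wrist')[:2]:
    X=onz(p,r['point'],z);print(n,round(r['p'],2),np.round(r['point']),X.round(1),(R@(X[:2]-h)).round(1))
cv2.imwrite('pics/l.png',cv2.resize(a,(800,600),interpolation=cv2.INTER_CUBIC)[:,:,::-1])"
```

```text
[467.91974928  73.36488349 199.04557996] [ 0.24929207 -0.37916809  0.42363503] 11.0833
jaw_tab 0.79 [257. 126.] [523.5  66.4  55. ] [-82.    0.3]
stone_face 0.7 [169. 331.] [300.4 193.9  60. ] [-317.1  104. ]
```

View pics/l.png

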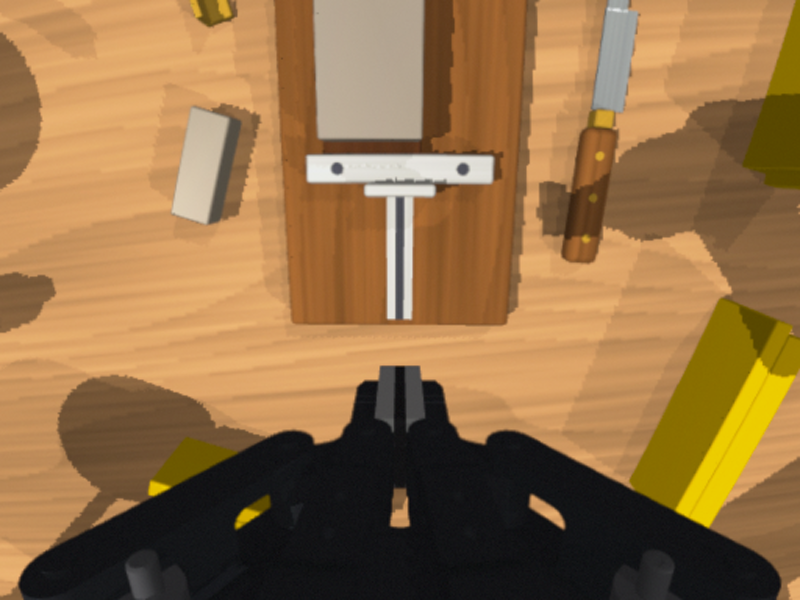

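```bash
python3 - <<'E'
from h import *
a=np.load('w8.npy');p=dict(fov_y=a[0],cx=a[1],cy=a[2],k1=a[3],world_from_camera=np.load('w8T.npy'))
c,s=np.cos(-.104),np.sin(-.104);R=np.array([[c,s],[-s,c]])
g=lambda u,z:R@onz(p,np.array(u)*.64,z)[:2]
e=g((400,322),24)
for n,u,z in [("tab rear top",(400,197),55),("jaw face L",(307,156),40),("jaw face R",(493,156),40),("stone near L",(316,139),60),("stone near R",(422,139),60)]: print(n,(g(u,z)-e+[-175,0]).round(1))
E
```

```text
tab rear top [-84.4   0.3]
jaw face L [-59.7  58.9]
jaw face R [-59.4 -58.2]
stone near L [-50.8  49.4]
stone near R [-50.9 -12.4]
```

Estimates of the travel disagree (79 mm against about 76 mm), so I'll go where the wrist camera sees both jaw and stop and measure the gap between them.

Request:
step_arm:
  plan:
    - {"gripper":0,"tx":18,"ty":-30,"tz":5,"rx":0,"ry":0,"rz":0}
    - {"gripper":0,"tx":20,"ty":-30,"tz":0,"rx":0,"ry":0,"rz":0}
    - {"gripper":0,"tx":20,"ty":-30,"tz":0,"rx":0,"ry":0,"rz":0}
    - {"gripper":0,"tx":25,"ty":-25,"tz":0,"rx":0,"ry":0,"rz":0}
    - {"gripper":0,"tx":20,"ty":-20,"tz":0,"rx":0,"ry":0,"rz":0}
    - {"gripper":0,"tx":0,"ty":0,"tz":0,"rx":0,"ry":0,"rz":0}
    - {"gripper":0,"tx":0,"ty":0,"tz":0,"rx":0,"ry":0,"rz":0}
  force: 30

```text
t: 11.82
ee_pos: [568.3, -62.9, 198.6]
tcp_rot: [-0.0, 0.999, -0.051, -0.002]
ft_force: [-0.6, 0.8, -0.8]
grip_width: -0.0
```

```bash
cat > q.py <<'E'
from h import *
h=np.array([605,57.6]);c,s=np.cos(-.104),np.sin(-.104);M=np.array([[c,-s],[s,c]])
im=save('wrist','w9');p=manip.camera_params('wrist');print(manip.get_state()['ee_pos'])
X=np.arange(-120,160,.5);Y=np.arange(-80,80,.5)
def rect(z):
    mp=np.array([[proj(p,[*(h+M@[x,y]),z]) for y in Y] for x in X],np.float32)
    return cv2.remap(im,mp[...,0],mp[...,1],cv2.INTER_LINEAR)
np.save('r40.npy',rect(40));np.save('r60.npy',rect(60))
def prof(R,y):
    i=int((y+80)/.5); g=cv2.GaussianBlur(R,(3,3),0)[:,i-6:i+7].mean(1); b=g@[.33,.33,.33]; sat=g.max(1)-g.min(1)
    d=np.diff(sat,append=sat[-1]); e=[(float(X[k]),int(sat[k-4]),int(sat[k+4])) for k in range(6,len(X)-6) if abs(sat[k+3]-sat[k-3])>25 and abs(sat[k+3]-sat[k-3])==max(abs(sat[j+3]-sat[j-3]) for j in range(max(3,k-8),min(len(X)-3,k+9)))]
    return e
for y in (-45,-35,-25,0,20,40,54): print(y,'z40',prof(np.load('r40.npy'),y)); 
for y in (0,20,40): print(y,'z60',prof(np.load('r60.npy'),y))
E
python3 q.py
```

```text
[567.43544536 -62.02540837 198.78940371]
-45 z40 [(-73.0, 91, 10), (-50.5, 6, 59), (121.0, 107, 7), (146.0, 104, 0)]
-35 z40 [(-73.0, 105, 10), (-50.5, 5, 67), (121.5, 88, 7), (146.0, 101, 0)]
-25 z40 [(-73.0, 89, 10), (-50.5, 6, 65), (-39.5, 96, 65), (121.5, 82, 6), (146.5, 103, 0)]
0 z40 [(124.0, 47, 10), (147.0, 99, 0)]
20 z40 [(-87.5, 104, 12), (-54.0, 7, 38), (124.0, 46, 11), (142.5, 8, 98), (147.5, 98, 0)]
40 z40 [(-73.0, 102, 8), (-54.5, 3, 36), (-54.0, 5, 37), (124.0, 50, 11), (142.5, 8, 95), (148.5, 91, 0)]
54 z40 [(-73.0, 100, 4), (-54.5, 3, 35), (123.0, 33, 9), (142.0, 8, 107), (150.5, 94, 0)]
0 z60 [(-78.5, 86, 10), (-47.0, 8, 38), (119.0, 43, 10), (140.5, 101, 0)]
20 z60 [(-78.5, 103, 26), (-65.0, 92, 11), (-47.5, 5, 37), (119.0, 45, 10), (136.0, 9, 97), (141.5, 94, 0)]
40 z60 [(-65.0, 103, 4), (-47.5, 3, 35), (136.0, 9, 104), (143.5, 90, 0)]
```

Jaw face to stop measures about 179 mm (180 is no play), and the stone's near end is at -47.3 mm (-47.5 expected). Handing in.

```bash
python3 -c "
from plant import manip
print(manip.finish_job())"
```

```text
the job is handed in; nothing more can be done
None
```

The stone now lies flat on its wooden base, abrasive side up, and the jaw is closed on it. I did it all by pushing with shut fingers and handed the job in at about 12 s of the 48 s allowed. No verdict was reported.

**First attempt:** on my first try at tipping the stone, a step on the fingers landed on its top edge. That pressed it down with about 105 N, close to the 120 N wrist limit. I backed off, saw that the stone was still upright and in place, and pushed again about 10 mm lower with about 3 N; it tipped cleanly.

**Closing the jaw:** the tab took about 7 N to slide, then stopped dead, and I pressed to about 19 N before pulling back.

**Last checks:**
- **Gap:** the wrist camera, with both bars in view, put the jaw face about 179 mm from the stop, where 180 mm means no play. That is a jaw travel of about 80 mm.
- **Stone:** its near end was at holder x of about -47.3 mm (-47.5 expected), level across its width, so it sits square and about 19 mm left of the middle line.
- **Disagreement:** before that, one rough estimate from the board's near edge gave only about 76 mm of travel and another gave 79 mm. I trusted the direct jaw-to-stop measurement.
- **Not checked:** I did not measure the bystanders' positions at the end. The ones in view looked unmoved in the last pictures.

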